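# Mark and stock the third gap of the soap rack

### The job

Counting the gaps of the wooden soap rack from its left end (the gap that already holds a soap counts too), run a fingertip along the rail at the back and push the sliding marker until it stands at the middle of the third gap. Then, without pinching or lifting it, push the soap bar that lies in front of the dividers along to that third gap and straight in, fully home against the back wall. Leave the marker at the third gap, and leave the soap already in the rack, the candle tin and the glass dish where they are.

Things in the scene. Friction and masses are not known exactly. Their poses are not given: they have to be found in the camera images.
- rack: Fixed light-wood soap rack, long side to the robot. Origin at table height, midway along its length, in the plane of the divider ends; x points away from the robot to the back wall, y left along the rack, z up. Base board 6 mm thick, 310 mm long, x = -95 to +91 mm. Nothing but the marker rises above z = 52 mm. Back wall's face at x = 80 mm, its top at z = 40 mm.
- gap1 (a point): Middle of the mouth of the first (leftmost) gap, on the board: rack x = 0, y = +108, z = 6 mm. Five dividers 10 mm thick, round-ended, tops at z = 32 mm, run from x = 0 to 80 mm at y = +144, +72, 0, -72, -144 mm. They leave four gaps 62 mm wide and 80 mm deep, open to the robot, middles at y = +108, +36 (second, holds a soap), -36 (third), -108 mm. Axes as the rack's.
- lane (a point): Middle of the lane in front of the dividers, on the board: rack x = -43.5, y = 0, z = 6 mm. The lane is 87 mm deep (x = -87 to 0), as long as the board and open at both ends; at the front a low lip (x = -95 to -87 mm, top at z = 12 mm) keeps the soap on. Axes as the rack's.
- rail (a point): Middle of the 8 mm round steel rail that runs along y over the back wall: rack x = 85, y = 0, z = 46 mm. Its end blocks at y = +-149 mm reach up to z = 52 mm. Axes as the rack's.
- marker (a joint): Place of the sliding marker on the rail, m, growing to the right (rack -y): the marker's middle is at rack y = 0.128 - value. 0.020 = middle of the first gap, 0.092 = second, 0.164 = third, 0.236 = fourth; range 0 to 0.256. It stays where it is left; pushing it takes about 1.5 N plus 4 N per m/s.
- marker_fin (a point): Middle of the marker's upright grey fin, at rack x = 85 mm, z = 68 mm. The fin is 12 mm thick along the rail (y) and 22 mm wide in x, its top at z = 88 mm; below it a sleeve of 16 mm diameter and 24 mm length rides on the rail, and a thin steel pointer at z = 49 mm reaches 42 mm forward to rack x = 40 mm over the gaps.
- soap: The loose cream paper-wrapped soap bar lying in the lane in front of the dividers, facing the first or second gap. Its own y axis is its 78 mm length and lies along the rack's x (pointing into the gaps); 52 mm wide along the rack, 26 mm high; origin at the middle of its underside.
- stocked_soap: An equal soap bar already standing home in the second gap; to be left alone. Origin at the middle of its underside.
- tin: Candle tin, 64 mm diameter, 45 mm high, on the table behind the rack; to be left alone. Origin at the middle of its underside.
- dish: Round clear glass dish with a butterfly picture, 93 mm diameter, 20 mm high, on the table to the right of the rack; to be left alone. Origin at the middle of its underside.

How it is judged:
By the outcome, as a careful person would: the job done as asked, in the order asked, and still so for the second after the job is handed in, with the robot touching nothing.
It also fails if it takes over 67 s, if anything falls off the work surface, if the arm or the gripper's body presses on something with over 40 N, if the wrist force passes 120 N, or if a joint passes its speed limit or range.

### The arm

A 6-joint arm with a two-finger parallel gripper is mounted at the origin on a cart in front of the work surface, level with it; the furniture and walls round the work are solid. World frame = base frame: x ahead of the robot, y to its left, z up, the work surface at z = 0. Lengths are in m, angles in rad, forces in N, time in s.
With the tool pointing down it reaches from about 0.25 to 0.725 m from the base axis. Payload 4 kg.
Tool frame: the origin (TCP) lies midway between the tips of the shut fingers; the grasp point (between the pads) lies 19 mm behind it; x points along the fingers, y is the direction in which the jaws open and shut, and the axes are right-handed (so a half turn about x gives the same grasp; the last joint's range is limited). The gripper opens to 85 mm and grips with 20 to 120 N. Pads are 22 mm wide; open, the fingers measure 114 mm over their backs; the gripper's body (76 mm by 85 mm) begins 54 mm behind the grasp point. The pads swing forward as they close: fully open they stand 13 mm farther back than shut.
Start: joints at [-1.19, 0.241, 0.005, 1.335, 0, 1.571], TCP at [0.186, -0.464, 0.231] pointing down, gripper open.
Joint ranges: [-2.72, 2.72], [-1.05, 1.87], [-1.09, 1.28], [-1.99, 2.15], [-1.42, 1.44], [-3.14, 3.14]. Speed limits (rad/s): [2.79, 2.79, 3.14, 3.14, 3.14, 3.14].

### API

Orientations are given as a unit quaternion [x, y, z, w].
In Python, from workcell import * gives the robot as it stands.
- The arm moves only by the tool play_rows, never from a script. Its argument "plan" is a list of rows, each a list of 7 numbers: the shift along the tool's x, y, z in mm, then the turn, a rotation vector about the tool's x, y, z in rad, then the closure, from -1 (fully open) to 1 (shut). In form: [[x, y, z, rx, ry, rz, grip], ...]. A call has 1 to 20 rows; each row shifts and turns the commanded pose from where the row before left it, along the tool's axes as they then stand; what a row does not reach is not made up. A row lasts 1/12 s, in which the tool goes at most 41.7 mm and 7.16 degrees, less where a joint would pass 70% of its speed; a pose out of reach is approached as far as the arm can. A call with a gripper value outside its range is refused whole. The fingers move at their own pace and stop on an object; the grip force is fixed at half the most. Time passes only in rows, so rows that do not move let the fingers close. It gives the time, the measured TCP pose, the force and the opening at its end, in the units of the state.
- get_obs(): the state, without advancing time (a new reading comes with each control period).
- camera(name): name is "side" or "top" or "wrist"; returns a dict with "frame" (480x640x3 uint8, red, green, blue), "depth" (480x640 float32, m along the optical axis (not along the pixel's ray), 0 where there is no reading), "fx", "fy", "cx", "cy" (pixels), "camera_from_world" (4x4, takes a point from world to camera coordinates). Camera axes: x right, y up, looking along -z (the intrinsics and any distortion apply to the point x, -y, -z); pixel columns grow to the right and rows downward; lengths in m; the calibration is good to about 2 mm. A picture is of the moment at which its call begins.
- job_done(): hands the job in, once; it reports no verdict.
Trained networks look in a picture, given as the dict that the camera call returned (one of the last four; its "shot" number tells which), for a name from the list of things; names that differ only in an ending like _2 or _b are one class to them, and where a whole thing is asked for, a point or a joint stands for the part that bears it (a point fixed in the world has none). Each returns a list of dicts, best first, with "confidence" (0 to 1); they miss things now and then, are a little off and sometimes report something else, mostly with a low value. They report only what shows in the picture. A call takes as long as a camera call.
- search_frame(thing, picture): "centre" ([x, y, z] in m, in world coordinates, good to about 4 mm: the middle of the surface that is visible of it).
- pinpoint(thing, picture): "centre" ([x, y, z] in m, in world coordinates, good to about 4 mm: a listed point, or the origin of a listed thing).
The state is a dict: "clock": time; "joint_pos": joint angles; "joint_vel": joint speeds; "tau": joint torques, N m; "eef_pos": TCP position; "tool_rot": TCP orientation; "ft_force": force on the tool from outside, world axes, zero at the start; "ft_torque": the same for the moment, N m; "grip_width": finger opening in m.
Only numpy, scipy, OpenCV 4.12 (cv2) and the standard library are available. Lean on these libraries where they do the work, as an engineer would, in place of code of your own. Each camera call takes 0.05 s, during which the arm holds its last target. There are 200 camera calls.

## Working session

There is one attempt and no reset: what is moved stays moved. The work goes in short steps, Python scripts to look and compute and a tool call to move; the robot and the scene stay as the last step left them, time stands still between calls to the robot, and variables do not carry over. Pictures are saved under pics/ and viewed, about 8 in all and at most 12, crops included, and the job is handed in when it is done.

Besides the shell and the picture viewer there is one more tool, called after ">>>" as a command line: name --pt "numbers of a row" for each row, then --argument value for the rest. play_rows: Moves the arm, as the interface text tells. Its arguments: {"type":"object","properties":{"plan":{"type":"array","items":{"type":"array","items":{"type":"number"}}}},"required":["plan"]}

```bash
mkdir -p pics
cat > h.py <<'E'
from workcell import *
import numpy as np, cv2
def proj(c,p):
    q=c["camera_from_world"]@np.append(p,1); return c["fx"]*q[0]/-q[2]+c["cx"], c["fy"]*-q[1]/-q[2]+c["cy"]
def deproj(c,u,v,d=None):
    d=c["depth"][int(v),int(u)] if d is None else d
    q=np.array([(u-c["cx"])/c["fx"]*d,-(v-c["cy"])/c["fy"]*d,-d,1]); return (np.linalg.inv(c["camera_from_world"])@q)[:3]
def save(c,n): cv2.imwrite("pics/"+n,c["frame"][:,:,::-1])
E
python3 - <<'E'
from h import *
o=get_obs();print({k:np.round(v,3) for k,v in o.items()})
for n in("top","side"):
    c=camera(n);save(c,n+"0.png")
    for t in["rack","gap1","lane","rail","marker_fin","soap","stocked_soap","tin","dish"]:
        r=pinpoint(t,c);print(n,t,[(np.round(x["centre"],3).tolist(),round(x["confidence"],2)) for x in r[:2]])
E
```

```text
{'clock': np.float64(0.0), 'joint_pos': array([-1.19 ,  0.241,  0.004,  1.335,  0.   ,  1.571]), 'joint_vel': array([ 0.001, -0.   ,  0.003, -0.001,  0.   ,  0.001]), 'tau': array([ 1.0000e-03, -3.7232e+01,  2.5241e+01,  1.7000e-02,  0.0000e+00,
       -0.0000e+00]), 'eef_pos': array([ 0.186, -0.464,  0.23 ]), 'tool_rot': array([-0.694, -0.135,  0.694, -0.133]), 'ft_force': array([-0.197,  0.293, -0.36 ]), 'ft_torque': array([ 0.011,  0.005, -0.027]), 'grip_width': np.float64(0.086)}
top rack [([0.568, 0.043, 0.002], 0.6)]
top gap1 [([0.566, 0.146, 0.006], 0.78)]
top lane [([0.531, 0.04, 0.006], 0.62)]
top rail [([0.663, 0.046, 0.046], 0.91)]
top marker_fin [([0.651, 0.145, 0.069], 0.45)]
top soap [([0.525, 0.074, 0.006], 0.66)]
top stocked_soap [([0.607, 0.081, 0.009], 0.86)]
top tin [([0.789, 0.002, 0.002], 0.74)]
top dish [([0.532, -0.313, -0.003], 0.93)]
side rack [([0.571, 0.042, 0.003], 0.87)]
side gap1 [([0.567, 0.151, 0.005], 0.63), ([0.658, 0.043, 0.046], 0.25)]
side lane [([0.529, 0.037, 0.005], 0.91)]
side rail [([0.658, 0.042, 0.048], 0.62)]
side marker_fin [([0.652, 0.141, 0.068], 0.64), ([0.659, 0.045, 0.048], 0.49)]
side soap [([0.526, 0.074, 0.005], 0.59)]
side stocked_soap [([0.649, 0.143, 0.07], 0.75), ([0.611, 0.078, 0.007], 0.66)]
side tin [([0.789, -0.003, 0.003], 0.97)]
side dish [([0.531, -0.314, 0.004], 0.93)]
```

View pics/top0.png

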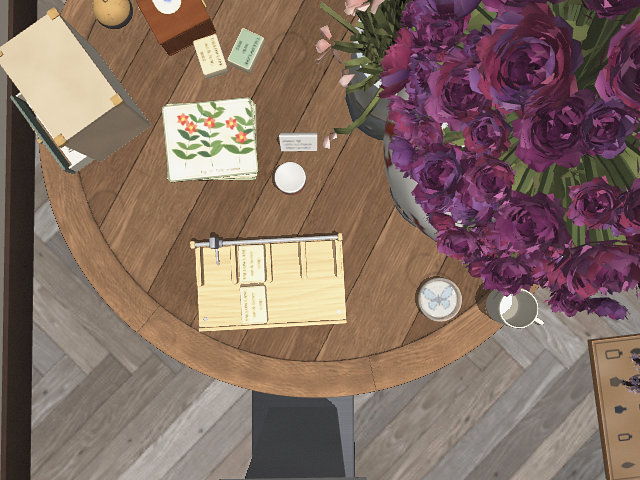

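View pics/side0.png

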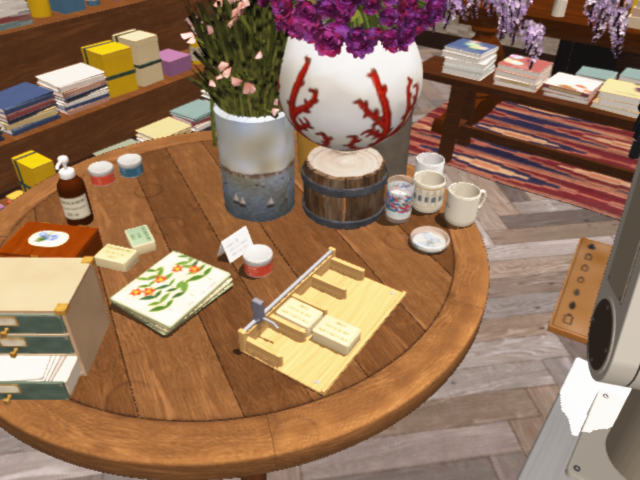

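The top view shows the rack with its rail from (193,243) to (341,236), so it is turned by about 3°. The marker sits at (214,243) over gap 1, and the loose soap at (253,305) faces gap 2. The side view agrees. I'll work out the yaw and the first move.

```bash
cat >> h.py <<'E'
from scipy.spatial.transform import Rotation as R
import json,os
def rack(): return json.load(open("rack.json"))  # x,y,yaw
def rw(p):
    x,y,a=rack(); return np.array([x+np.cos(a)*p[0]-np.sin(a)*p[1],y+np.sin(a)*p[0]+np.cos(a)*p[1],p[2]])
def wr(p):
    x,y,a=rack(); d=np.array(p)-[x,y,0]; return np.array([np.cos(a)*d[0]+np.sin(a)*d[1],-np.sin(a)*d[0]+np.cos(a)*d[1],d[2]])
def tool(yaw): # tool x down, tool y at world heading yaw
    x=np.array([0,0,-1.]);y=np.array([np.cos(yaw),np.sin(yaw),0]);return R.from_matrix(np.c_[x,y,np.cross(x,y)])
def need(p=None,yaw=None):
    "turn (tool rotvec) first, then shift in mm in the turned frame"
    o=get_obs();r=R.from_quat(o["tool_rot"]);t=r if yaw is None else tool(yaw)
    print("turn",np.round((r.inv()*t).as_rotvec(),3))
    if p is not None: print("shift",np.round(1000*t.inv().apply(np.array(p)-o["eef_pos"]),1))
E
python3 - <<'E'
from h import *
c=camera("top")
# yaw from board pixels: depth points at board height / edges
ps=[deproj(c,u,v) for u,v in[(193,243),(341,236),(200,329),(346,321),(240,300),(300,285)]]
print(np.round(ps,3))
d=ps[1]-ps[0];e=ps[3]-ps[2]
print("yaw",np.arctan2(d[0],-d[1]),np.arctan2(e[0],-e[1]))
a=0.045
json.dump([.567,.043,a],open("rack.json","w"))
for n,q in dict(rail=[.66,.044],gap1=[.5665,.1485],lane=[.53,.0385],mk=[.6515,.143],soap=[.5255,.074],st=[.609,.0795]).items(): print(n,np.round(wr([*q,0]),3))
o=get_obs();print(R.from_quat(o["tool_rot"]).as_matrix().round(3))
for y in(a,a+np.pi): need(rw([-.03,0,.25]),y)
E
```

```text
[[ 0.648  0.192  0.05 ]
 [ 0.66  -0.107  0.052]
 [ 0.471  0.187  0.011]
 [ 0.484 -0.117  0.013]
 [ 0.53   0.105  0.006]
 [ 0.56  -0.022  0.009]]
yaw 0.03873902437143875 0.044481664488965955
rail [ 0.093 -0.003  0.   ]
gap1 [0.004 0.105 0.   ]
lane [-0.037 -0.003  0.   ]
mk [0.089 0.096 0.   ]
soap [-0.04   0.033  0.   ]
st [0.044 0.035 0.   ]
[[ 0.     0.372 -0.928]
 [-0.    -0.928 -0.372]
 [-1.     0.    -0.   ]]
turn [-1.235  0.    -0.   ]
shift [ -18.7  373.6 -489.5]
turn [ 1.907 -0.    -0.   ]
shift [ -18.7 -373.6  489.5]
```

>>> play_rows --pt "0 0 0 -0.123 0 0 1" --pt "0 0 0 -0.123 0 0 1" --pt "0 0 0 -0.123 0 0 1" --pt "0 0 0 -0.123 0 0 1" --pt "0 0 0 -0.123 0 0 1" --pt "0 0 0 -0.123 0 0 1" --pt "0 0 0 -0.123 0 0 1" --pt "0 0 0 -0.123 0 0 1" --pt "0 0 0 -0.123 0 0 1" --pt "0 0 0 -0.123 0 0 1"

```text
clock: 1.88
eef_pos: [0.1858, -0.4642, 0.2313]
tool_rot: [0.488, 0.511, -0.488, 0.511]
ft_force: [-0.5, 0.8, -0.1]
grip_width: -0.0004
```

>>> play_rows --pt "-1 22 -28.5 0 0 0 1" --pt "-1 22 -28.5 0 0 0 1" --pt "-1 22 -28.5 0 0 0 1" --pt "-1 22 -28.5 0 0 0 1" --pt "-1 22 -28.5 0 0 0 1" --pt "-1 22 -28.5 0 0 0 1" --pt "-1 22 -28.5 0 0 0 1" --pt "-1 22 -28.5 0 0 0 1" --pt "-1 22 -28.5 0 0 0 1" --pt "-1 22 -28.5 0 0 0 1" --pt "-1 22 -28.5 0 0 0 1" --pt "-1 22 -28.5 0 0 0 1" --pt "-1 22 -28.5 0 0 0 1" --pt "-1 22 -28.5 0 0 0 1" --pt "-1 22 -28.5 0 0 0 1" --pt "-1 22 -28.5 0 0 0 1" --pt "-1 22 -28.5 0 0 0 1" --pt "0 0 0 0 0 0 1"

```text
clock: 3.38
eef_pos: [0.5433, 0.0399, 0.2476]
tool_rot: [0.489, 0.511, -0.487, 0.511]
ft_force: [0.6, -0.5, 0.0]
grip_width: 0.0004
```

Run:
```python
from h import *
json.dump([.571,.040,.042],open("rack.json","w"))
o=get_obs();print(o["clock"],o["eef_pos"].round(4),o["joint_pos"].round(3),o["grip_width"],wr(o["eef_pos"]).round(4))
c=camera("wrist")
for t in["rack","gap1","lane","rail","marker_fin","soap","stocked_soap"]:
    r=pinpoint(t,c);print(t,[(np.round(x["centre"],3).tolist(),wr(x["centre"]).round(3).tolist(),round(x["confidence"],2)) for x in r[:2]])
im=c["frame"][:,:,::-1].copy()
# overlay predicted model
for y in(.144,.072,0,-.072,-.144):
    for s in(5e-3,-5e-3):
        a,b=[tuple(int(round(v)) for v in proj(c,rw([x,y+s,.032]))) for x in(.004,.08)];cv2.line(im,a,b,(0,0,255),1)
for x,z in((-.095,.012),(-.087,.012),(.08,.04)):
    a,b=[tuple(int(round(v)) for v in proj(c,rw([x,y,z]))) for y in(.155,-.155)];cv2.line(im,a,b,(255,0,0),1)
cv2.imwrite("pics/w1.png",im); np.savez("w1.npz",**{k:c[k] for k in("frame","depth","fx","fy","cx","cy","camera_from_world")})
```

```text
3.3833 [0.5433 0.0399 0.2476] [0.072 0.323 0.159 1.405 0.002 1.597] 0.00036675611008701447 [-0.0277  0.0011  0.2476]
rack [([0.572, 0.042, -0.0], [0.001, 0.002, -0.0], 0.98)]
gap1 [([0.562, 0.151, 0.001], [-0.005, 0.111, 0.001], 0.69)]
lane []
rail [([0.658, 0.048, 0.047], [0.087, 0.005, 0.047], 0.9)]
marker_fin [([0.651, 0.147, 0.066], [0.084, 0.104, 0.066], 0.97)]
soap [([0.524, 0.076, 0.005], [-0.046, 0.038, 0.005], 0.59)]
stocked_soap [([0.61, 0.08, 0.002], [0.04, 0.039, 0.002], 0.88), ([0.65, 0.146, 0.066], [0.084, 0.102, 0.066], 0.49)]
```

View pics/w1.png

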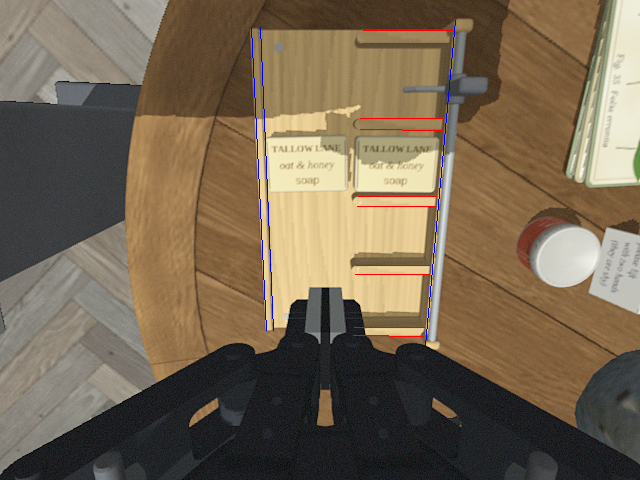

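The wrist view shows the rack with my model drawn over it, fitting to within about 2 px. The marker is at (455,88), the loose soap at (306,164) and the stocked soap at (396,164). I'll enlarge it to refine the rack position.

Run:
```python
import cv2
im=cv2.imread("pics/w1.png")[15:345,240:500]
a=cv2.resize(im[:165],None,fx=3,fy=3,interpolation=2);cv2.imwrite("pics/w1a.png",a)
```

```text
(no output)
```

View pics/w1a.png

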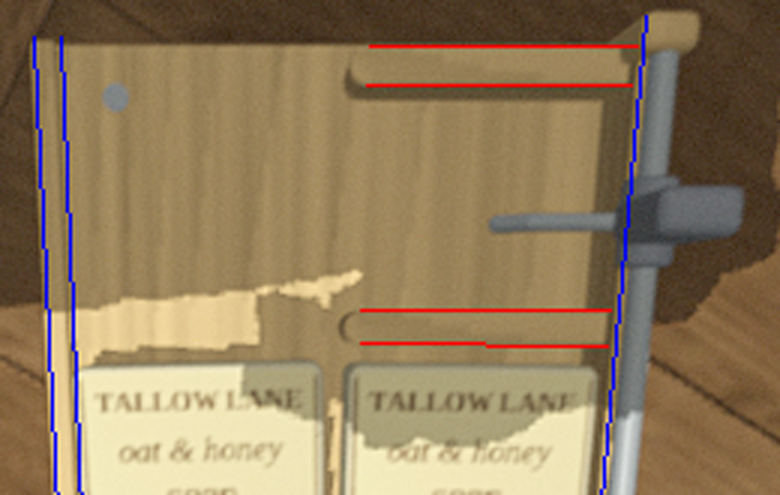

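The enlargement shows the divider edges and lip lines matching my model to about 1 px. The pointer lies along row 222 of the crop and the loose soap's left edge along row 363.

Run:
```python
from h import *
c=dict(np.load("w1.npz"))
Ci=np.linalg.inv(c["camera_from_world"])
def onz(u,v,z):
    o=Ci[:3,3]; p=deproj(c,u,v,1.0); d=p-o; return o+d*(z-o[2])/d[2]
def cr(u,v): return 240+u/3,15+v/3
for n,u,v,z in[("ptr",510,223,.051),("ptr",600,220,.051),("fintopL",710,187,.088),("fintopR",710,232,.088),("soap TL",80,367,.032),("soap TR",320,363,.032),("st TL",350,364,.032)]:
    print(n,wr(onz(*cr(u,v),z)).round(4))
print("soap BL/BR",wr(onz(270,192,.032)).round(4),wr(onz(347,190,.032)).round(4))
need(rw([.085,.140,.12]),.042)
```

```text
ptr [0.0437 0.1003 0.051 ]
ptr [0.069  0.1012 0.051 ]
fintopL [0.0851 0.1062 0.088 ]
fintopR [0.0864 0.0957 0.088 ]
soap TL [-0.0819  0.0596  0.032 ]
soap TR [-0.0079  0.0611  0.032 ]
st TL [0.0013 0.0608 0.032 ]
soap BL/BR [-0.0808  0.0085  0.032 ] [-0.0065  0.0107  0.032 ]
turn [-0.004  0.    -0.   ]
shift [ 128.7  116.5 -144.9]
```

>>> play_rows --pt "0 20 -28 0 0 0 1" --pt "0 20 -28 0 0 0 1" --pt "0 20 -28 0 0 0 1" --pt "0 20 -28 0 0 0 1" --pt "0 20 -28 0 0 0 1" --pt "0 16.5 -5 0 0 0 1" --pt "30 0 0 0 0 0 1" --pt "30 0 0 0 0 0 1" --pt "30 0 0 0 0 0 1" --pt "30 0 0 0 0 0 1" --pt "30 0 0 0 0 0 1" --pt "32 0 0 0 0 0 1" --pt "0 0 0 0 0 0 1"

```text
clock: 4.87
eef_pos: [0.6456, 0.1819, 0.0587]
tool_rot: [0.486, 0.512, -0.494, 0.507]
ft_force: [-1.7, 0.0, -0.8]
grip_width: -0.0
```

Run:
```python
from h import *
o=get_obs();print(o["eef_pos"].round(4),o["ft_force"].round(1),wr(o["eef_pos"]).round(4),R.from_quat(o["tool_rot"]).as_matrix().round(3).tolist())
need(rw([.085,-.012,.066]),.042)
```

```text
[0.6456 0.1819 0.0587] [-1.7  0.  -0.8] [0.0805 0.1387 0.0587] [[-0.013, 0.999, 0.039], [-0.004, 0.039, -0.999], [-1.0, -0.013, 0.003]]
turn [-0.003  0.003  0.013]
shift [ -7.3   4.5 150.7]
```

>>> play_rows --pt "-6 4.5 0 -0.003 0.003 0.013 1" --pt "0 0 12 0 0 0 1" --pt "0 0 10 0 0 0 1" --pt "0 0 10 0 0 0 1" --pt "0 0 10 0 0 0 1" --pt "0 0 10 0 0 0 1" --pt "0 0 10 0 0 0 1" --pt "0 0 10 0 0 0 1" --pt "0 0 10 0 0 0 1" --pt "0 0 10 0 0 0 1" --pt "0 0 10 0 0 0 1" --pt "0 0 10 0 0 0 1" --pt "0 0 10 0 0 0 1" --pt "0 0 10 0 0 0 1" --pt "0 0 10 0 0 0 1" --pt "0 0 5 0 0 0 1" --pt "0 0 3 0 0 0 1" --pt "0 0 0 0 0 0 1"

```text
clock: 6.37
eef_pos: [0.6615, 0.0335, 0.0716]
tool_rot: [0.493, 0.508, -0.486, 0.513]
ft_force: [-0.5, -1.6, 0.9]
grip_width: 0.0001
```

Run:
```python
from h import *
o=get_obs();print(o["eef_pos"].round(4),o["ft_force"].round(1),wr(o["eef_pos"]).round(4))
c=camera("wrist");save(c,"w2.png");np.savez("w2.npz",**{k:c[k] for k in("frame","depth","fx","fy","cx","cy","camera_from_world")})
print([(wr(x["centre"]).round(4),x["confidence"]) for x in pinpoint("marker_fin",c)])
c=camera("top");print([(wr(x["centre"]).round(4),x["confidence"]) for x in pinpoint("marker_fin",c)])
need(rw([.085,-.019,.066]),.042)
```

```text
[0.6615 0.0335 0.0716] [-0.5 -1.6  0.9] [ 0.0902 -0.0103  0.0716]
[]
[(array([ 0.0844, -0.0281,  0.0677]), 0.63)]
turn [ 0.001 -0.003 -0.012]
shift [ 5.5 -5.  10. ]
```

View pics/w2.png

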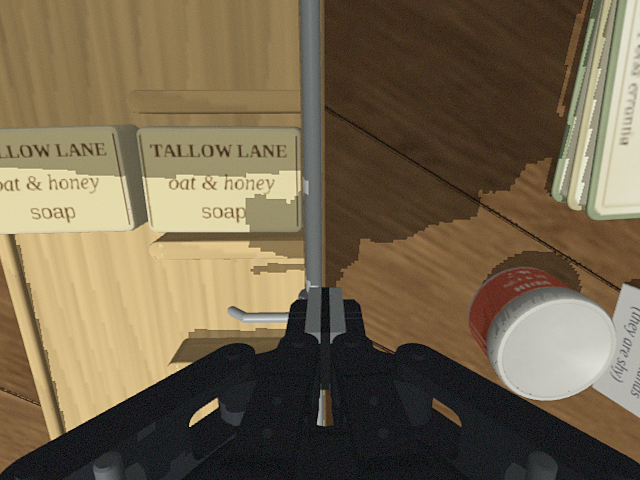

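The pointer shows at row 317, columns 245–290, just past the third divider. I'll measure where it stands.

Run:
```python
from h import *
c=dict(np.load("w2.npz"))
Ci=np.linalg.inv(c["camera_from_world"])
def onz(u,v,z):
    o=Ci[:3,3]; p=deproj(c,u,v,1.0); d=p-o; return o+d*(z-o[2])/d[2]
for u,v in((255,317),(285,317)): print(wr(onz(u,v,.050)).round(4))
for n,p in dict(div2=(.04,.005,.032),div2b=(.04,-.005,.032),d1=(.04,.077,.032)).items(): print(n,np.round(proj(c,rw(p)),1))
```

```text
[ 0.0558 -0.0284  0.05  ]
[ 0.0705 -0.0284  0.05  ]
div2 [226.4 241.2]
div2b [227.8 259.5]
d1 [214.1  90.4]
```

>>> play_rows --pt "3 -4 4 0 0 0 1" --pt "0 0 2.5 0 0 0 1" --pt "0 0 1.3 0 0 0 1" --pt "0 0 0 0 0 0 1" --pt "0 0 0 0 0 0 1"

```text
clock: 6.98
eef_pos: [0.6577, 0.0267, 0.0685]
tool_rot: [0.493, 0.508, -0.485, 0.513]
ft_force: [-0.4, 0.9, 0.2]
grip_width: -0.0001
```

Run:
```python
from h import *
o=get_obs();print(o["ft_force"].round(1),wr(o["eef_pos"]).round(4))
c=camera("top");print([(wr(x["centre"]).round(4),x["confidence"]) for x in pinpoint("marker_fin",c)])
need(rw([.085,.02,.13]),.042)
```

```text
[-0.4  0.9  0.2] [ 0.0861 -0.0169  0.0685]
[]
turn [ 0.001 -0.003 -0.013]
shift [-61.3  -1.3 -37. ]
```

>>> play_rows --pt "0 0 -8 0 0 -0.013 1" --pt "0 0 -12 0 0 0 1" --pt "-25 0 -5 0 0 0 1" --pt "-25 0 0 0 0 0 1" --pt "-15 0 0 0 0 0 1" --pt "0 0 0 0 0 0 1"

```text
clock: 7.58
eef_pos: [0.66, 0.0532, 0.1388]
tool_rot: [0.492, 0.51, -0.486, 0.512]
ft_force: [0.2, 0.1, 0.9]
grip_width: 0.0
```

Run:
```python
from h import *
o=get_obs();print(o["ft_force"].round(1),wr(o["eef_pos"]).round(4))
for n in("side","top"):
    c=camera(n)
    for t in("marker_fin","soap"): print(n,t,[(wr(x["centre"]).round(4),x["confidence"]) for x in pinpoint(t,c)])
need(rw([-.044,.09,.10]),.042)
```

```text
[0.2 0.1 0.9] [0.0894 0.0095 0.1388]
side marker_fin [(array([ 0.0863, -0.039 ,  0.0681]), 0.49)]
side soap [(array([-0.0422,  0.0355,  0.0039]), 0.84), (array([-0.002 ,  0.1083,  0.0059]), 0.45)]
top marker_fin [(array([ 0.0875, -0.0366,  0.0667]), 0.47)]
top soap []
turn [ 0.001 -0.003  0.003]
shift [  32.1 -129.4  -81.8]
```

>>> play_rows --pt "0 -26 -16.5 0 0 0 0.3" --pt "0 -26 -16.5 0 0 0 0.3" --pt "0 -26 -16.5 0 0 0 0.3" --pt "0 -26 -16.5 0 0 0 0.3" --pt "0 -26 -16 0 0 0 0.3" --pt "20 0 0 0 0 0 0.3" --pt "20 0 0 0 0 0 0.3" --pt "20 0 0 0 0 0 0.3" --pt "0 0 0 0 0 0 0.3"

```text
clock: 8.63
eef_pos: [0.5197, 0.1273, 0.0696]
tool_rot: [0.487, 0.513, -0.491, 0.508]
ft_force: [-0.8, -0.3, 0.3]
grip_width: 0.0297
```

Run:
```python
from h import *
o=get_obs();print(o["ft_force"].round(1),wr(o["eef_pos"]).round(4),o["grip_width"])
need(rw([-.044,.09,.014]),.042)
```

```text
[-0.8 -0.3  0.3] [-0.0476  0.0894  0.0696] 0.029672207302336818
turn [ 0.001 -0.001  0.009]
shift [55.6  3.6 -0.6]
```

>>> play_rows --pt "15 3 0 0 0 0.009 0.3" --pt "15 0 0 0 0 0 0.3" --pt "13 0 0 0 0 0 0.3" --pt "0 0 0 0 0 0 0.3" --pt "0 0 0 0 0 0 0.3"

```text
clock: 9.05
eef_pos: [0.5263, 0.128, 0.0308]
tool_rot: [0.492, 0.51, -0.487, 0.512]
ft_force: [0.1, 0.1, 0.5]
grip_width: 0.0302
```

Run:
```python
from h import *
o=get_obs();print(o["ft_force"].round(1),wr(o["eef_pos"]).round(4),o["grip_width"])
need(rw([-.043,.09,.015]),.042)
c=camera("wrist");save(c,"w3.png")
```

```text
[0.1 0.1 0.5] [-0.041   0.0898  0.0308] 0.03018593862116035
turn [ 0.001 -0.003 -0.007]
shift [15.8 -2.  -0.2]
```

View pics/w3.png

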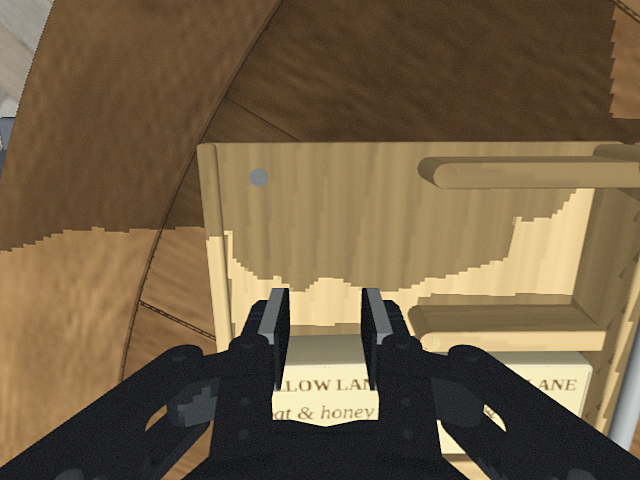

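Both fingertips are clear of the soap's left edge (row ~340) and between the lip and the divider ends. I'll lower and push along the lane.

>>> play_rows --pt "8 -2 0 0 0 -0.007 0.3" --pt "6 0 0 0 0 0 0.3" --pt "0 0 6 0 0 0 0.3" --pt "0 0 6 0 0 0 0.3" --pt "0 0 6 0 0 0 0.3" --pt "0 0 6 0 0 0 0.3" --pt "0 0 6 0 0 0 0.3" --pt "0 0 6 0 0 0 0.3" --pt "0 0 6 0 0 0 0.3" --pt "0 0 6 0 0 0 0.3" --pt "0 0 6 0 0 0 0.3" --pt "0 0 6 0 0 0 0.3" --pt "0 0 6 0 0 0 0.3" --pt "0 0 6 0 0 0 0.3" --pt "0 0 4 0 0 0 0.3" --pt "0 0 0 0 0 0 0.3" --pt "0 0 0 0 0 0 0.3"

```text
clock: 10.52
eef_pos: [0.5281, 0.0519, 0.0167]
tool_rot: [0.49, 0.511, -0.488, 0.51]
ft_force: [0.8, -0.2, 0.7]
grip_width: 0.0299
```

Run:
```python
from h import *
o=get_obs();print(o["ft_force"].round(1),wr(o["eef_pos"]).round(4),o["grip_width"])
need(rw([-.043,.002,.015]),.042)
for n in("top","side","wrist"):
    c=camera(n)
    print(n,[(wr(x["centre"]).round(4),x["confidence"]) for x in pinpoint("soap",c)])
```

```text
[ 0.8 -0.2  0.7] [-0.0424  0.0137  0.0167] 0.029934303625975458
turn [ 0.    -0.003 -0.002]
shift [ 1.7 -0.6 11.7]
top [(array([-0.0442, -0.0258,  0.0054]), 0.86)]
side [(array([-0.0445, -0.0256,  0.0052]), 0.74)]
wrist [(array([-0.0485, -0.0228,  0.0056]), 0.66)]
```

>>> play_rows --pt "0 0 4 0 0 0 0.3" --pt "0 0 4 0 0 0 0.3" --pt "0 0 2.8 0 0 0 0.3" --pt "0 0 0 0 0 0 0.3" --pt "0 0 0 0 0 0 0.3" --pt "0 0 -10 0 0 0 0.3" --pt "0 0 -15 0 0 0 0.3" --pt "-30 0 0 0 0 0 0.3" --pt "-35 0 0 0 0 0 0.3" --pt "-35 0 0 0 0 0 0.3" --pt "0 0 0 0 0 0 0.3"

```text
clock: 11.73
eef_pos: [0.5321, 0.0678, 0.1241]
tool_rot: [0.494, 0.508, -0.484, 0.513]
ft_force: [1.2, -1.3, 0.8]
grip_width: 0.0295
```

Run:
```python
from h import *
o=get_obs();print(o["ft_force"].round(1),wr(o["eef_pos"]).round(4),o["joint_pos"].round(3))
for n in("top","side"):
    c=camera(n)
    for t in("soap","marker_fin"): print(n,t,[(wr(x["centre"]).round(4),x["confidence"]) for x in pinpoint(t,c)])
need(rw([-.150,-.036,.12]),.042-np.pi/2);need(rw([-.15,-.036,.12]),.042+np.pi/2)
```

```text
[ 1.2 -1.3  0.8] [-0.0377  0.0294  0.1241] [ 0.125  0.37  -0.104  1.081  0.003  1.652]
top soap [(array([-0.0467, -0.0352,  0.0034]), 0.63)]
top marker_fin [(array([ 0.084 , -0.0352,  0.0661]), 0.47)]
side soap [(array([-0.0426, -0.0339,  0.007 ]), 0.57)]
side marker_fin [(array([ 0.0842, -0.0353,  0.0683]), 0.7), (array([0.0408, 0.0397, 0.009 ]), 0.39)]
turn [ 1.572e+00 -1.000e-03  3.000e-03]
shift [ -4.7  64.2 106.2]
turn [-1.57e+00 -3.00e-03 -1.00e-03]
shift [  -4.7  -64.2 -106.2]
```

>>> play_rows --pt "0 0 0 -0.121 0 0 0.5" --pt "0 0 0 -0.121 0 0 0.5" --pt "0 0 0 -0.121 0 0 0.5" --pt "0 0 0 -0.121 0 0 0.5" --pt "0 0 0 -0.121 0 0 0.5" --pt "0 0 0 -0.121 0 0 0.5" --pt "0 0 0 -0.121 0 0 0.5" --pt "0 0 0 -0.121 0 0 0.5" --pt "0 0 0 -0.121 0 0 0.5" --pt "0 0 0 -0.121 0 0 0.5" --pt "0 0 0 -0.121 0 0 0.5" --pt "0 0 0 -0.121 0 0 0.5" --pt "0 0 0 -0.118 0 0 0.5" --pt "0 -16 -22 0 0 0 0.5" --pt "0 -16 -22 0 0 0 0.5" --pt "0 -16 -22 0 0 0 0.5" --pt "0 -16 -22 0 0 0 0.5" --pt "0 0 0 0 0 0 0.5" --pt "0 0 0 0 0 0 0.5"

```text
clock: 13.62
eef_pos: [0.4404, -0.0019, 0.1155]
tool_rot: [-0.013, 0.707, 0.015, 0.707]
ft_force: [-0.0, -0.2, -0.6]
grip_width: 0.0215
```

Run:
```python
from h import *
o=get_obs();print(o["ft_force"].round(1),wr(o["eef_pos"]).round(4),o["joint_pos"].round(3),o["grip_width"])
need(rw([-.120,-.0355,.035]),.042+np.pi/2)
```

```text
[-0.  -0.2 -0.6] [-0.1322 -0.0364  0.1155] [-0.007  0.216 -0.348  1.009  0.003 -0.047] 0.02146711170192061
turn [-0.002 -0.001 -0.003]
shift [80.5  0.9 12.2]
```

>>> play_rows --pt "30 0.5 5 0 0 0 0.5" --pt "30 0 0 0 0 0 0.5" --pt "20 0 0 0 0 0 0.5" --pt "8 0 0 0 0 0 0.5" --pt "0 0 0 0 0 0 0.5" --pt "0 0 0 0 0 0 0.5"

```text
clock: 14.12
eef_pos: [0.4478, -0.0, 0.0284]
tool_rot: [-0.014, 0.707, 0.016, 0.707]
ft_force: [-0.0, -1.0, 0.9]
grip_width: 0.0216
```

Run:
```python
from h import *
o=get_obs();print(o["ft_force"].round(1),wr(o["eef_pos"]).round(4))
need(rw([-.105,-.0355,.019]),.042+np.pi/2)
c=camera("side");im=c["frame"][190:400,230:500,::-1]
cv2.imwrite("pics/s2.png",cv2.resize(im,None,fx=2.9,fy=2.8,interpolation=2))
```

```text
[-0.  -1.   0.9] [-0.1248 -0.0348  0.0284]
turn [ 0.001  0.001 -0.003]
shift [ 9.4 -0.7 19.8]
```

View pics/s2.png

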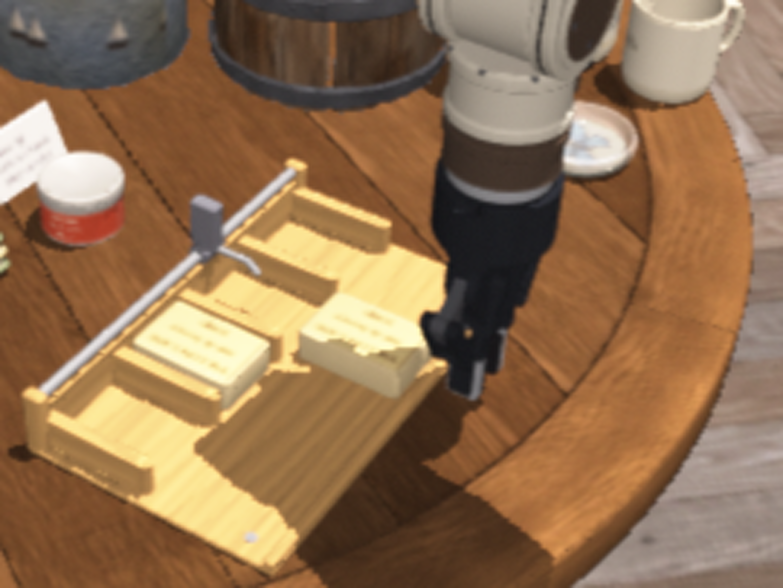

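The soap lies straight in front of the third gap, the marker stands above it, and the fingers are behind the soap's front face. Now I'll push it in.

>>> play_rows --pt "8 -0.7 0 0 0 0 0.5" --pt "0 0 8 0 0 0 0.5" --pt "0 0 8 0 0 0 0.5" --pt "0 0 8 0 0 0 0.5" --pt "0 0 6 0 0 0 0.5" --pt "0 0 6 0 0 0 0.5" --pt "0 0 6 0 0 0 0.5" --pt "0 0 6 0 0 0 0.5" --pt "0 0 6 0 0 0 0.5" --pt "0 0 6 0 0 0 0.5" --pt "0 0 6 0 0 0 0.5" --pt "0 0 0 0 0 0 0.5"

```text
clock: 15.17
eef_pos: [0.5152, 0.0017, 0.0208]
tool_rot: [-0.014, 0.706, 0.016, 0.708]
ft_force: [0.6, 0.8, 0.2]
grip_width: 0.0212
```

Run:
```python
from h import *
o=get_obs();print(o["ft_force"].round(1),wr(o["eef_pos"]).round(4))
need(rw([-.010,-.036,.019]),.042+np.pi/2)
for n in("top","side"):
    c=camera(n)
    print(n,[(wr(x["centre"]).round(4),x["confidence"]) for x in pinpoint("soap",c)])
im=c["frame"][190:400,230:500,::-1]
cv2.imwrite("pics/s3.png",cv2.resize(im,None,fx=2.9,fy=2.8,interpolation=2))
```

```text
[0.6 0.8 0.2] [-0.0574 -0.0359  0.0208]
turn [ 0.     0.004 -0.003]
shift [ 1.8 -0.1 47.4]
top [(array([-0.0048, -0.0349,  0.0056]), 0.77)]
side [(array([-0.005 , -0.0343,  0.005 ]), 0.97)]
```

View pics/s3.png

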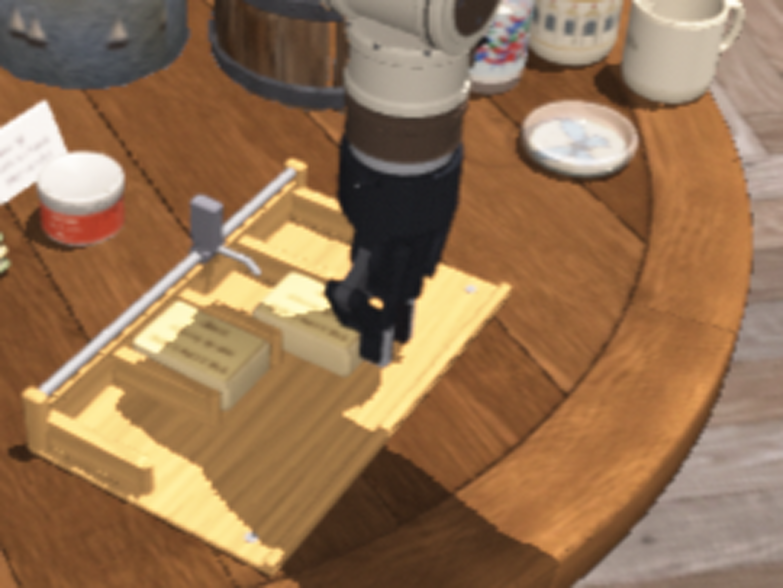

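The soap has entered the third gap cleanly and about 46 mm remain.

>>> play_rows --pt "0 0 6 0 0 0 0.5" --pt "0 0 6 0 0 0 0.5" --pt "0 0 6 0 0 0 0.5" --pt "0 0 6 0 0 0 0.5" --pt "0 0 6 0 0 0 0.5" --pt "0 0 5 0 0 0 0.5" --pt "0 0 4 0 0 0 0.5" --pt "0 0 3 0 0 0 0.5" --pt "0 0 2 0 0 0 0.5" --pt "0 0 0 0 0 0 0.5"

```text
clock: 16.2
eef_pos: [0.5578, 0.0036, 0.0207]
tool_rot: [-0.014, 0.706, 0.016, 0.708]
ft_force: [-0.0, 0.8, 0.1]
grip_width: 0.0211
```

Run:
```python
from h import *
o=get_obs();print(o["ft_force"].round(1),wr(o["eef_pos"]).round(4))
for n in("top","side"):
    c=camera(n)
    print(n,[(wr(x["centre"]).round(4),x["confidence"]) for x in pinpoint("soap",c)])
```

```text
[-0.   0.8  0.1] [-0.0147 -0.0358  0.0207]
top [(array([ 0.0357, -0.0352,  0.0026]), 0.76)]
side [(array([ 0.0344, -0.0334,  0.0041]), 0.78)]
```

>>> play_rows --pt "0 0 2 0 0 0 0.5" --pt "0 0 1 0 0 0 0.5" --pt "0 0 1 0 0 0 0.5" --pt "0 0 0 0 0 0 0.5"

```text
clock: 16.73
eef_pos: [0.5614, 0.0037, 0.0208]
tool_rot: [-0.014, 0.706, 0.016, 0.708]
ft_force: [-0.6, -0.6, 0.1]
grip_width: 0.0213
```

>>> play_rows --pt "0 0 1 0 0 0 0.5" --pt "0 0 1 0 0 0 0.5" --pt "0 0 0 0 0 0 0.5"

```text
clock: 16.98
eef_pos: [0.5635, 0.0038, 0.0208]
tool_rot: [-0.014, 0.706, 0.016, 0.708]
ft_force: [0.0, -0.2, 0.6]
grip_width: 0.0213
```

>>> play_rows --pt "0 0 1 0 0 0 0.5" --pt "0 0 1 0 0 0 0.5" --pt "0 0 0 0 0 0 0.5"

```text
clock: 17.23
eef_pos: [0.5636, 0.0038, 0.0205]
tool_rot: [-0.014, 0.707, 0.016, 0.706]
ft_force: [-5.3, -1.4, 3.9]
grip_width: 0.0214
```

>>> play_rows --pt "0 0 1 0 0 0 0.5" --pt "0 0 1 0 0 0 0.5" --pt "0 0 0 0 0 0 0.5"

```text
clock: 17.48
eef_pos: [0.5636, 0.0038, 0.0202]
tool_rot: [-0.014, 0.709, 0.016, 0.705]
ft_force: [-9.3, -0.6, 6.3]
grip_width: 0.0212
```

The soap is home: the TCP has stopped and the force is rising. I'll back off and lift.

>>> play_rows --pt "0 0 -5 0 0 0 0.5" --pt "0 0 -10 0 0 0 0.5" --pt "0 0 -20 0 0 0 0.5" --pt "0 0 -25 0 0 0 0.5" --pt "-20 0 -25 0 0 0 0.5" --pt "-35 0 -10 0 0 0 0.5" --pt "-35 0 0 0 0 0 0.5" --pt "-35 0 0 0 0 0 0.5" --pt "0 0 -30 0 0 0 0.5" --pt "0 0 -30 0 0 0 0.5" --pt "0 0 0 0 0 0 0.5" --pt "0 0 0 0 0 0 0.5"

```text
clock: 18.48
eef_pos: [0.4115, -0.003, 0.1459]
tool_rot: [-0.014, 0.706, 0.016, 0.708]
ft_force: [0.7, 0.2, 0.2]
grip_width: 0.0217
```

Run:
```python
from h import *
o=get_obs();print(o["clock"],o["ft_force"].round(1),wr(o["eef_pos"]).round(4))
for n in("side","top"):
    c=camera(n)
    for t in("soap","stocked_soap","marker_fin","tin","dish"): print(n,t,[(wr(x["centre"]).round(4),np.round(x["centre"],3),round(x["confidence"],2)) for x in pinpoint(t,c)[:2]])
im=c["frame"][215:345,170:370,::-1]
cv2.imwrite("pics/t4.png",cv2.resize(im,None,fx=4,fy=4,interpolation=2))
```

```text
18.4833 [0.7 0.2 0.2] [-0.1612 -0.0362  0.1459]
side soap [(array([ 0.0434, -0.033 ,  0.0058]), array([0.616, 0.009, 0.006]), 0.75), (array([ 0.0831, -0.0384,  0.0721]), array([0.656, 0.005, 0.072]), 0.39)]
side stocked_soap [(array([0.0404, 0.0401, 0.0069]), array([0.61 , 0.082, 0.007]), 0.85)]
side marker_fin [(array([ 0.0883, -0.0383,  0.0665]), array([0.661, 0.005, 0.066]), 0.8), (array([-0.0564, -0.349 ,  0.0011]), array([ 0.529, -0.311,  0.001]), 0.41)]
side tin [(array([ 0.2166, -0.0531,  0.0023]), array([ 0.79 , -0.004,  0.002]), 0.67), (array([-0.0421,  0.0009,  0.0059]), array([0.529, 0.039, 0.006]), 0.45)]
side dish [(array([-0.0544, -0.3507,  0.0029]), array([ 0.531, -0.313,  0.003]), 0.44)]
top soap [(array([ 0.0447, -0.0369,  0.0077]), array([0.617, 0.005, 0.008]), 0.81)]
top stocked_soap [(array([0.0403, 0.0406, 0.0049]), array([0.61 , 0.082, 0.005]), 0.92)]
top marker_fin [(array([ 2.158e-01, -5.140e-02,  2.000e-04]), array([ 0.789, -0.002,  0.   ]), 0.71), (array([ 0.0843, -0.0339,  0.0662]), array([0.657, 0.01 , 0.066]), 0.7)]
top tin []
top dish [(array([-0.0521, -0.3505, -0.0029]), array([ 0.534, -0.312, -0.003]), 0.72), (array([0.0929, 0.004 , 0.0442]), array([0.664, 0.048, 0.044]), 0.5)]
```

View pics/t4.png

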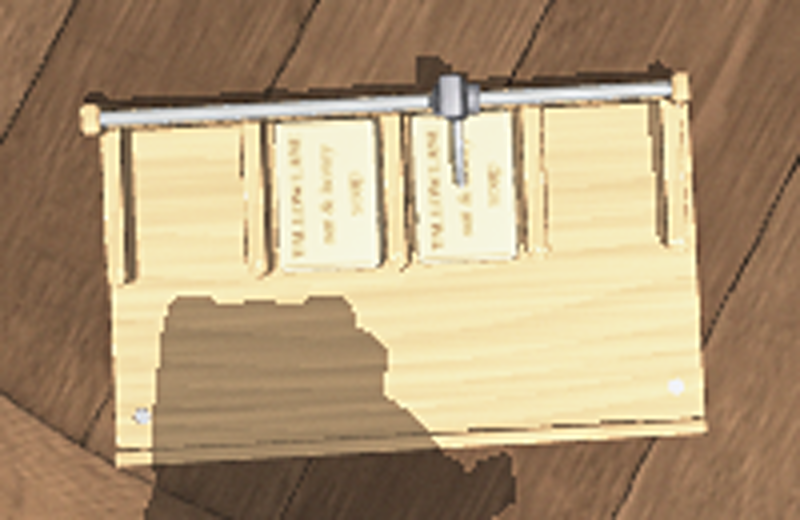

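```bash
python3 -c "
from workcell import *
print(job_done())"
```

```text
the job is handed in; nothing more can be done
None
```

The marker stands at the third gap, the loose soap is home in that gap, and the job is handed in. The robot clock read about 18.5 s.

**What I did:** I pushed the marker along the rail with the shut fingertips. I then slid the soap to the right along the lane with two fingertips, and pushed it straight in. I stopped when the tool stopped moving against the wall, with about 9 N along the push, then backed the arm clear.

| Checked at the end | Measured, rack frame (mm) | Should be (mm) |
|---|---|---|
| Soap | x 43–45, y −33 to −37 | x 41, y −36 (up to 5 either way fits the gap) |
| Marker | y −34 to −38 | y −36 |
| Stocked soap | x 40, y 40 | x 41, y 36 nominal |

- **Tin and dish:** both read within about 3 mm of their first positions. The stocked soap also matches its first readings.
- **Disagreements:** the two cameras differ by about 4 mm on the soap and the marker, within the networks' stated accuracy. By eye in the last top picture, the pointer sits about 2 mm left of the gap's middle.
- **Missed detections:** the last top view did not detect the tin, so the tin check rests on the side camera alone. Its best match for the marker was actually the tin, so the marker's top reading is its second match.

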